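# Trip test of the instrument bench

## Robot

A 6-joint arm with a two-finger parallel gripper is mounted at the origin on the work surface. World frame = base frame: x ahead of the robot, y to its left, z up, the work surface at z = 0. Lengths are in m, angles in rad, forces in N, time in s.
With the tool pointing down it reaches from about 0.35 to 0.875 m from the base axis. Payload 4.2 kg.
Tool frame: the origin (TCP) lies at the very end of the fingers, on their centre line; the grasp point (between the pads) lies 19 mm behind it (env.grasp_offset is the distance from the TCP to the grasp point, in m); z points along the fingers, y is the line along which they close (so a half turn about z gives the same grasp; the last joint's range is limited). The gripper opens to 85 mm and grips with 20 to 120 N. Pads are 22 mm wide; open, the fingers measure 114 mm over their backs; the gripper's body (76 mm by 85 mm) begins 54 mm behind the grasp point. The pads swing forward as they close: fully open they stand 13 mm farther back than shut.
Start: joints at [1.575, 0.385, 0.008, 0, -1.194, -0.259], TCP at [0.158, 0.605, 0.231] pointing down, gripper open.
Joint ranges: [-3.14, 3.14], [-1.21, 2.06], [-1.07, 1.41], [-3.16, 2.05], [-2.99, -0.16], [-3.1, 3.1]. Speed limits (rad/s): [2.79, 2.79, 3.14, 3.14, 3.14, 3.14].

## Interface

Orientations are given as a rotation vector (axis times angle).
In Python, from cell import env gives the robot as it stands. The module is installed in compiled form; this text tells all that it offers.
- The arm moves only by the tool arm_command, never from a script. Its argument "steps" is a list of rows, each a list of 5 numbers: the finger opening in m, from 0 to 0.0854, then the shift along the tool's x, y, z in m, then the turn about the tool's z in rad. In form: [[hand, x, y, z, turn], ...]. A call has 1 to 12 rows; each row is the pose to reach, as a shift and turn from the pose commanded when the call began, along the tool's axes at that moment; what a row does not reach only later rows make up. A row lasts 1/12 s, in which the tool goes at most 41.7 mm and 7.16 degrees, less where a joint would pass 70% of its speed; a pose out of reach is approached as far as the arm can. A call with a gripper value outside its range is refused whole. The fingers move at their own pace and stop on an object; "squeeze" is the grip in N (left out, the last holds). Time passes only in rows, so rows that repeat a pose let the fingers close. It gives the time, the measured TCP pose, the force, the opening and the grip force at its end, in the units of the state.
- env.read_state(): the state, without advancing time (a new reading comes with each control period).
- env.grab_frame(name): name is "side" or "top" or "wrist"; returns a dict with "img" (420x560x3 uint8, red, green, blue), "K" (3x3 intrinsics, pixels), "R" (3x3) and "t" (3): a world point X has camera coordinates R X + t. Camera axes: x right, y down, z forward; pixel columns grow to the right and rows downward; lengths in m; the calibration is good to about 2 mm. The wrist camera is an equidistant fisheye: a pixel r from the principal point sees the ray r / f radians off the axis. A picture is of the moment at which its call begins. There is no depth.
- env.finish_job(): hands the job in; it is judged then, once.
The state is a dict: "clock": time; "joint_positions": joint angles; "joint_vel": joint speeds; "joint_efforts": joint torques, N m; "position": TCP position; "tcp_rot": TCP orientation; "force": force on the tool from outside, world axes, zero at the start; "wrist_torque": the same for the moment, N m; "opening": finger opening in m; "grasp_force": force on a finger pad.
Only numpy, scipy, OpenCV 4.12 (cv2) and the standard library are available. Lean on these libraries where they do the work, as an engineer would, in place of code of your own. Each camera call takes 0.05 s, during which the arm holds its last target. There are 200 camera calls.

## Task

Test both trip units of the bench's trip box. First clear every sample jar from the mat in front of it and stand them upright in the metal tray; then push the left unit's test button so that its lever drops and lift that lever back up until it stays up by itself, and only then do the same with the right unit. Do not have both levers down at once, and leave the reagent bottle, the slim bottle and the beaker where they are.

Things in the scene. Friction and masses are not known exactly. Their poses are not given: they have to be found in the camera images.
- box: Cream trip box, fixed, 150 deep (x) x 240 wide (y) x 80 mm high; origin at the foot of the middle of its front face, x from front to back, y to the left as the robot sees it. Two trip units at y = +50 (left) and -50 mm (right): a white button on top, a grey lever out of the front. A grey 1 mm mat lies before it, x -205 to -15 mm, 250 mm wide; the jars start on it.
- tray: Low open metal tray, fixed, 250 (x) x 180 mm (y) outside, 20 mm high, walls and floor 5 mm thick. Origin at the middle of its underside. To the left or to the right of the trip box's mat.
- lever_l (a joint): Left lever, rad: 0 to 0.03 up and latched (paddle 20 degrees above level), 0.96 fully dropped (35 below). Pushing the left button 3 to 5 mm in frees it and a light spring throws it down in 0.2 s. To reset, lift it to its upper stop at -0.12 (2 to 5 N at the paddle's end): the catch snaps in just before, and it stays up when let go.
- lever_r (a joint): Right lever, the same as the left, freed by the right button.
- button_l (a joint): Left button, m: 0 out, 0.007 fully in; sprung, 1.5 N to start and about 5 N fully in. It also dips by itself as the lever is being latched.
- button_r (a joint): Right button, the same.
- lever_l_grip (a point): Point on the middle line of the left paddle lever, 60 mm from its hinge (the paddle is 70 mm long from the hinge, 16 mm wide along the box's y, 12 mm thick, and rises towards its free end while up). Moves with the lever. About 93 mm above the table when up, 38 mm when dropped.
- lever_l_hinge (a point): Hinge of the left lever, fixed: 8 mm inside the front face, 72 mm above the table; the hinge axis is parallel to the box's y.
- button_l_top (a point): Centre of the top of the left test button, 28 mm across, vertical travel 7 mm, 92 mm above the table when out, 60 mm behind the box's front face.
- lever_r_grip (a point): Point on the middle line of the right paddle lever, 60 mm from its hinge (the paddle is 70 mm long from the hinge, 16 mm wide along the box's y, 12 mm thick, and rises towards its free end while up). Moves with the lever. About 93 mm above the table when up, 38 mm when dropped.
- lever_r_hinge (a point): Hinge of the right lever, fixed: 8 mm inside the front face, 72 mm above the table; the hinge axis is parallel to the box's y.
- button_r_top (a point): Centre of the top of the right test button, 28 mm across, vertical travel 7 mm, 92 mm above the table when out, 60 mm behind the box's front face.
- jar1_mid (a point): Centre of a loose white screw-cap sample jar, a straight cylinder 48 mm across and 66 mm high, 80 to 170 g, heavy at the bottom, this point 33 mm above its foot, z along its axis. One of three to five alike; may be absent.
- jar2_mid (a point): Centre of a loose white screw-cap sample jar, a straight cylinder 48 mm across and 66 mm high, 80 to 170 g, heavy at the bottom, this point 33 mm above its foot, z along its axis. One of three to five alike; may be absent.
- jar3_mid (a point): Centre of a loose white screw-cap sample jar, a straight cylinder 48 mm across and 66 mm high, 80 to 170 g, heavy at the bottom, this point 33 mm above its foot, z along its axis. One of three to five alike; may be absent.
- jar4_mid (a point): Centre of a loose white screw-cap sample jar, a straight cylinder 48 mm across and 66 mm high, 80 to 170 g, heavy at the bottom, this point 33 mm above its foot, z along its axis. One of three to five alike; may be absent.
- jar5_mid (a point): Centre of a loose white screw-cap sample jar, a straight cylinder 48 mm across and 66 mm high, 80 to 170 g, heavy at the bottom, this point 33 mm above its foot, z along its axis. One of three to five alike; may be absent.
- reagent: Bystander: amber reagent bottle, 68 mm across, 150 mm high, loose; leave alone. Origin under its centre.
- washer: Bystander: slim white bottle, 44 mm across, 120 mm high, loose; leave alone. Origin under its centre.
- beaker: Bystander: glass beaker, 70 mm across, 80 mm high, loose; leave alone. Origin under its centre.
- rack: Bystander: fixed grey vial rack, 120 x 160 mm, 55 mm high with its vials, on the side of the mat where the tray is not. Origin under its centre.
Mind the look-alikes: they are no part of the job. What is shaped like the part that bears jar4_mid but blue or orange is not meant.

How it is judged:
By the outcome, as a careful person would: the job done as asked, in the order asked, and still so for the second after the job is handed in, with the robot touching nothing.
Of jar1, jar2, jar3, jar4, jar5 only 3 to 5 are there at a start; the rules pass over those that are not, and their reading is None.
At some moment in a run one of jar1, jar2, jar3, jar4, jar5 may be knocked a few centimetres aside while the robot is not near it.
It also fails if it takes over 210 s, if anything falls off the work surface, if the arm or the gripper's body presses on something with over 40 N, if the wrist force passes 120 N, or if a joint passes its speed limit or range.

## Working session

There is one attempt and no reset: what is moved stays moved. The work goes in short steps, Python scripts to look and compute and a tool call to move; the robot and the scene stay as the last step left them, time stands still between calls to the robot, and variables do not carry over. Pictures are saved under pics/ and viewed, at most 14 in all, crops included, and the job is handed in when it is done.

Besides the shell and the picture viewer there is one more tool, called after ">>>" as name(argument=value, ...), one argument or row to a line, values as JSON. arm_command: Moves the arm, as the interface text tells. Its arguments: {"type":"object","properties":{"steps":{"type":"array"},"squeeze":{"type":"number"}},"required":["steps"]}

```bash
mkdir -p pics
cat > h.py <<'E'
import numpy as np, cv2
from scipy.spatial.transform import Rotation as Ro
from cell import env
def snap(n,f):
    g=env.grab_frame(n); cv2.imwrite('pics/'+f,cv2.cvtColor(g['img'],cv2.COLOR_RGB2BGR)); return g
def ray(g,u,v,fish=False):
    K=g['K']; a=(u-K[0,2])/K[0,0]; b=(v-K[1,2])/K[1,1]
    if fish:
        r=np.hypot(a,b); d=np.array([a/r*np.sin(r),b/r*np.sin(r),np.cos(r)]) if r>1e-9 else np.array([0,0,1.])
    else: d=np.array([a,b,1.])
    R=np.array(g['R']);return -R.T@np.array(g['t']), R.T@d
def atz(g,u,v,z,fish=False):
    c,d=ray(g,u,v,fish); return c+d*(z-c[2])/d[2]
def proj(g,X):
    p=np.array(g['R'])@X+g['t']; q=g['K']@p; return q[:2]/q[2]
def st():
    s=env.read_state(); print('t',round(s['clock'],2),'p',np.round(s['position'],4),'rv',np.round(s['tcp_rot'],3),'F',np.round(s['force'],1),'op',round(s['opening'],4),'g',np.round(s['grasp_force'],1)); print(np.round(Ro.from_rotvec(s['tcp_rot']).as_matrix(),3).tolist(),np.round(s['joint_positions'],2)); return s
E
python3 - <<'E'
from h import *
import pickle
a=snap('top','top1.png');b=snap('side','side1.png');pickle.dump((a,b),open('g1.pkl','wb'));st()
for g in(a,b):print(-np.array(g['R']).T@g['t'])
E
```

```text
t 0.1 p [0.1574 0.6043 0.2303] rv [ 3.114 -0.399 -0.   ] F [-0.1  0.2 -0.5] op 0.0854 g 0.0
[[0.968, -0.252, -0.0], [-0.252, -0.968, -0.002], [0.0, 0.002, -1.0]] [ 1.57  0.39  0.01 -0.   -1.19 -0.26]
[0.47248647 0.01767779 1.22690427]
[ 0.35038025 -0.77000481  0.89219327]
```

View pics/top1.png

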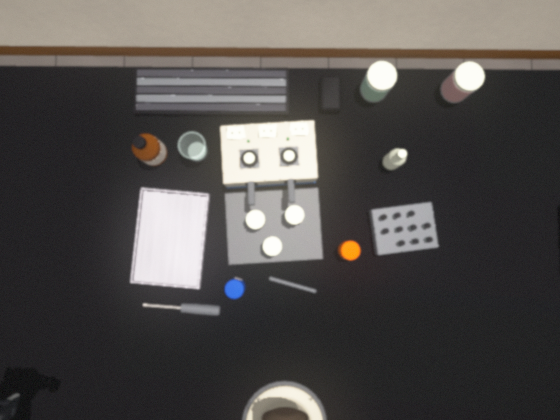

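View pics/side1.png

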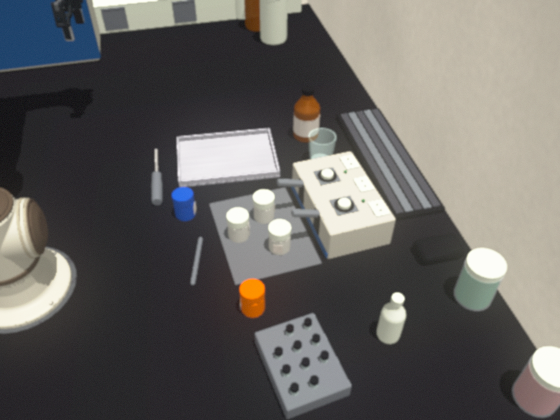

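The top view shows three white jars on the mat at (255,219), (294,215) and (272,246). The tray is on the left at about (170,239), the box is at (269,153), and the blue and orange look-alikes are off the mat. I'll compute positions next.

```bash
cat > m.py <<'E'
from h import *
import pickle
a,b=pickle.load(open('g1.pkl','rb'))
im=a['img']; hsv=cv2.cvtColor(im,cv2.COLOR_RGB2HSV)
m=((hsv[...,2]>150)).astype(np.uint8)
n,l,s,c=cv2.connectedComponentsWithStats(m)
for i in range(1,n):
    if 60<s[i,4]<20000 and 90<c[i,1]<330: print(s[i],c[i].round(1),'z67',atz(a,*c[i],.067).round(4),'z20',atz(a,*c[i],.02).round(4))
    if 6000<s[i,4]<8500 or 4000<s[i,4]<8500:
        r=cv2.minAreaRect(np.argwhere(l==i)[:,::-1].astype(np.float32));z=.02 if c[i,0]<215 else .08
        print('rect',r[2],[atz(a,*p,z).round(4).tolist() for p in cv2.boxPoints(r)])
print('buttons',atz(a,249.5,158,.092),atz(a,289,156,.092)); print('mat',[atz(a,*p,.001).round(3).tolist() for p in[(229,264),(323,261)]])
print('hinge-end levers',atz(a,251,205,.096),atz(a,291,202,.096))
for n_,z,p in(('reag',.15,(141,142)),('beak',.08,(192,145))):print(n_,atz(a,*p,z))
E
python3 m.py
```

```text
[138  95 147   7 769] [214.4  98.1] z67 [0.8409 0.1843 0.067 ] z20 [0.8558 0.191  0.02  ]
[  220   120   102   143 11255] [271.3 191.3] z67 [0.6006 0.0363 0.067 ] z20 [0.6058 0.037  0.02  ]
[186 133  20  27 291] [196.6 149.9] z67 [0.7058 0.2278 0.067 ] z20 [0.7152 0.2363 0.02  ]
[389 149  18  17 221] [397.9 156.1] z67 [ 0.6931 -0.2868  0.067 ] z20 [ 0.7021 -0.2991  0.02  ]
[283 150  12  12 122] [288.6 155.2] z67 [ 0.6936 -0.0071  0.067 ] z20 [ 0.7026 -0.0082  0.02  ]
[243 152  13  12 122] [248.8 157.6] z67 [0.6869 0.0944 0.067 ] z20 [0.6956 0.0975 0.02  ]
[ 130  188   79  101 6683] [169.5 237.8] z67 [0.4814 0.2919 0.067 ] z20 [0.4818 0.303  0.02  ]
rect 5.710593223571777 [[0.3662, 0.4039, 0.02], [0.6179, 0.3856, 0.02], [0.6005, 0.2018, 0.02], [0.349, 0.2228, 0.02]]
[ 372  203   66   51 2083] [403.8 227.9] z67 [ 0.5096 -0.2996  0.067 ] z20 [ 0.5111 -0.3125  0.02  ]
[340 240  21  21 334] [349.9 250. ] z67 [ 0.4531 -0.1626  0.067 ] z20 [ 0.4523 -0.1699  0.02  ]
[225 279  19  20 307] [234.  288.4] z67 [0.356 0.128 0.067] z20 [0.3513 0.1325 0.02  ]
[143 303  75   9 191] [182.1 307.4] z67 [0.3084 0.2568 0.067 ] z20 [0.3018 0.2665 0.02  ]
buttons [0.68117843 0.09095742 0.092     ] [ 0.68684891 -0.0076442   0.092     ]
mat [[0.413, 0.148, 0.001], [0.423, -0.101, 0.001]]
hinge-end levers [0.56317886 0.0858489  0.096     ] [ 0.57116928 -0.01294722  0.096     ]
reag [0.70720867 0.34465151 0.15      ]
beak [0.71563747 0.23719675 0.08      ]
```

```bash
cat >> h.py <<'E'
def jars(g,z=.067,thr=185,reg=None):
    im=g['img'].astype(int); m=(im.min(2)>thr).astype(np.uint8)
    m[:188]=0;m[:,:212]=0;m[300:]=0;m[:,335:]=0
    n,l,s,c=cv2.connectedComponentsWithStats(m)
    for i in range(1,n):
        if s[i,4]>60: print('jar',s[i].tolist(),c[i].round(1),atz(g,*c[i],z).round(4))
def go(P,yaw=None,s=None):
    s=s or env.read_state(); R=Ro.from_rotvec(s['tcp_rot']).as_matrix()
    y0=np.arctan2(R[1,0],R[0,0]); t=0 if yaw is None else -(np.radians(yaw)-y0)
    print('to',P,'shift mm',(R.T@(np.array(P)-s['position'])*1000).round(1),'turn',round((t+np.pi)%(2*np.pi)-np.pi,3))
E
python3 - <<'E'
from h import *
import pickle
a,b=pickle.load(open('g1.pkl','rb'))
for t in(150,170,190,210):print(t);jars(a,thr=t)
go([.46,.035,.20],3)
E
```

```text
150
jar [226, 188, 96, 75, 5906] [273.8 226.4] [0.5116 0.0295 0.067 ]
170
jar [244, 189, 76, 71, 3628] [286.7 224.2] [ 0.5172 -0.0031  0.067 ]
190
jar [285, 205, 20, 19, 313] [294.6 214. ] [ 0.5432 -0.0229  0.067 ]
jar [246, 209, 20, 20, 310] [255.3 218.7] [0.5307 0.0764 0.067 ]
jar [263, 236, 20, 20, 318] [272.2 245.5] [0.4634 0.0332 0.067 ]
210
jar [285, 205, 20, 19, 287] [294.4 214.1] [ 0.5429 -0.0225  0.067 ]
jar [246, 210, 19, 19, 285] [255.1 218.9] [0.5303 0.0769 0.067 ]
jar [263, 236, 19, 20, 291] [272.1 245.4] [0.4636 0.0334 0.067 ]
to [0.46, 0.035, 0.2] shift mm [436.4 474.6  31.3] turn -0.307
```

>>> arm_command(
  steps=[
    [0.075,0.44,0.4755,0.03,-0.307],
    [0.075,0.44,0.4755,0.03,-0.307],
    [0.075,0.44,0.4755,0.03,-0.307],
    [0.075,0.44,0.4755,0.03,-0.307],
    [0.075,0.44,0.4755,0.03,-0.307],
    [0.075,0.44,0.4755,0.03,-0.307],
    [0.075,0.44,0.4755,0.03,-0.307],
    [0.075,0.44,0.4755,0.03,-0.307],
    [0.075,0.44,0.4755,0.03,-0.307],
    [0.075,0.44,0.4755,0.03,-0.307],
    [0.075,0.44,0.4755,0.03,-0.307],
    [0.075,0.44,0.4755,0.03,-0.307],
  ],
  squeeze=30,
)

```text
clock: 1.1
position: [0.3936, 0.1625, 0.2081]
tcp_rot: [-3.14, -0.083, -0.0]
force: [1.7, 0.7, 0.2]
opening: 0.0752
grasp_force: 0.0
```

```bash
python3 -c "
from h import *
st();go([.4635,.0333,.034],3)"
```

```text
t 1.1 p [0.3936 0.1625 0.2081] rv [-3.14  -0.083 -0.   ] F [1.7 0.7 0.2] op 0.0752 g 0.0
[[0.999, 0.053, 0.0], [0.053, -0.999, 0.0], [0.0, -0.0, -1.0]] [ 0.78  0.06 -0.48 -0.   -1.03  0.85]
to [0.4635, 0.0333, 0.034] shift mm [ 63.  132.8 174.1] turn 0.0
```

>>> arm_command(
  steps=[
    [0.075,0.063,0.1328,0.02,0],
    [0.075,0.063,0.1328,0.02,0],
    [0.075,0.063,0.1328,0.02,0],
    [0.075,0.063,0.1328,0.02,0],
    [0.075,0.063,0.1328,0.05,0],
    [0.075,0.063,0.1328,0.08,0],
    [0.075,0.063,0.1328,0.08,0],
    [0.075,0.063,0.1328,0.08,0],
  ],
)

```text
clock: 1.77
position: [0.4623, 0.0346, 0.1273]
tcp_rot: [3.139, 0.082, -0.006]
force: [0.7, 0.2, 0.7]
opening: 0.0748
grasp_force: 0.0
```

```bash
python3 -c "
from h import *
st();go([.4635,.0333,.034],3);g=snap('wrist','w1.png')
import pickle;pickle.dump(g,open('w1.pkl','wb'));print(g['K'])"
```

```text
t 1.77 p [0.4623 0.0346 0.1273] rv [ 3.139  0.082 -0.006] F [0.7 0.2 0.7] op 0.0748 g 0.0
[[0.999, 0.052, -0.004], [0.052, -0.999, -0.002], [-0.004, 0.002, -1.0]] [ 0.43  0.23 -0.52  0.   -0.83  1.2 ]
to [0.4635, 0.0333, 0.034] shift mm [ 1.5  1.2 93.3] turn -0.0
[[325.1922621    0.         278.87239435]
 [  0.         325.1922621  204.9263623 ]
 [  0.           0.           1.        ]]
```

View pics/w1.png

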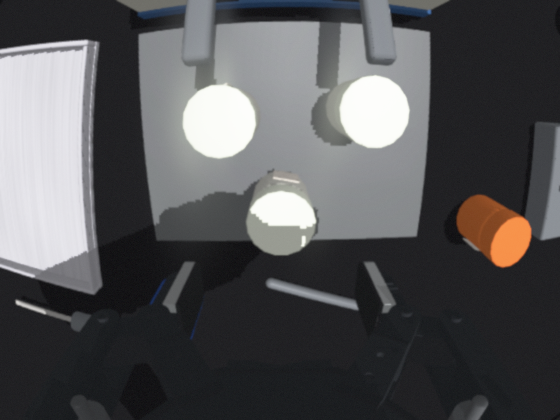

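The wrist view shows the cap centres at about (282,220), (219,121) and (374,112), and the paddle ends at (199,55) and (378,58). I'll turn these into positions.

```bash
python3 -c "
from h import *
import pickle;g=pickle.load(open('w1.pkl','rb'))
for p in((282,220),(219,121),(374,112)):print(atz(g,*p,.067,True).round(4))
for p in((199,58),(378,60)):print('lev',atz(g,*p,.09,True).round(4))
for p in((139,35),(431,35),(157,241),(417,237)):print('mat',atz(g,*p,.001,True).round(4))
"
```

```text
[0.4656 0.0317 0.067 ]
[0.53   0.0748 0.067 ]
[ 0.5418 -0.0228  0.067 ]
lev [0.5674 0.0833 0.09  ]
lev [ 0.5724 -0.0159  0.09  ]
mat [0.6012 0.1609 0.001 ]
mat [ 0.6164 -0.0908  0.001 ]
mat [0.4107 0.1483 0.001 ]
mat [ 0.4275 -0.1031  0.001 ]
```

>>> arm_command(
  steps=[
    [0.075,0.0015,0.001,0.04,0],
    [0.075,0.0015,0.001,0.07,0],
    [0.075,0.0015,0.001,0.09,0],
    [0.075,0.0015,0.001,0.093,0],
    [0.03,0.0015,0.001,0.093,0],
    [0.03,0.0015,0.001,0.093,0],
    [0.03,0.0015,0.001,0.093,0],
    [0.03,0.0015,0.001,0.093,0],
    [0.03,0.0015,0.001,0.093,0],
    [0.03,0.0015,0.001,0.093,0],
  ],
  squeeze=30,
)

```text
clock: 2.65
position: [0.4667, 0.0352, 0.0374]
tcp_rot: [-3.139, -0.084, -0.008]
force: [-1.3, 0.0, 6.6]
opening: 0.0471
grasp_force: 31.7
```

>>> arm_command(
  steps=[
    [0.03,0,0,-0.04,0],
    [0.03,0,0,-0.08,0],
    [0.03,-0.042,-0.28,-0.11,0],
    [0.03,-0.042,-0.28,-0.11,0],
    [0.03,-0.042,-0.28,-0.11,0],
    [0.03,-0.042,-0.28,-0.11,0],
    [0.03,-0.042,-0.28,-0.11,0],
    [0.03,-0.042,-0.28,-0.11,0],
    [0.03,-0.042,-0.28,-0.11,0],
    [0.03,-0.042,-0.28,-0.11,0],
    [0.03,-0.042,-0.28,-0.11,0],
    [0.03,-0.042,-0.28,-0.11,0],
  ],
)

```text
clock: 3.65
position: [0.4076, 0.3113, 0.1452]
tcp_rot: [3.14, 0.082, -0.001]
force: [-0.1, 0.2, -1.1]
opening: 0.0472
grasp_force: 32.2
```

```bash
python3 -c "
from h import *
st();go([.41,.315,.0405],3)"
```

```text
t 3.65 p [0.4076 0.3113 0.1452] rv [ 3.14e+00  8.20e-02 -1.00e-03] F [-0.1  0.2 -1.1] op 0.0472 g 32.2
[[0.999, 0.052, -0.001], [0.052, -0.999, -0.0], [-0.001, 0.0, -1.0]] [ 0.97  0.28 -0.39 -0.   -0.91  0.65]
to [0.41, 0.315, 0.0405] shift mm [  2.6  -3.6 104.7] turn 0.0
```

>>> arm_command(
  steps=[
    [0.03,0,0,0.04,0],
    [0.03,0,0,0.075,0],
    [0.03,0,0,0.095,0],
    [0.03,0,0,0.102,0],
    [0.03,0,0,0.104,0],
    [0.03,0,0,0.104,0],
    [0.065,0,0,0.104,0],
    [0.065,0,0,0.104,0],
    [0.065,0,0,0.104,0],
    [0.065,0,0,0.06,0],
    [0.065,0,0,0.02,0],
    [0.065,0,0,0.0,0],
  ],
)

```text
clock: 4.65
position: [0.41, 0.3132, 0.1497]
tcp_rot: [-3.136, -0.083, -0.008]
force: [0.4, 0.4, 0.1]
opening: 0.065
grasp_force: 0.0
```

```bash
python3 -c "
from h import *
g=snap('top','top2.png');jars(g,thr=195)
st();go([.53,.0758,.13],3.5)"
```

```text
jar [285, 205, 20, 19, 304] [294.5 214. ] [ 0.5432 -0.0227  0.067 ]
jar [246, 209, 19, 20, 296] [255.2 218.7] [0.5307 0.0767 0.067 ]
t 4.7 p [0.4114 0.3147 0.1528] rv [-3.131 -0.084 -0.015] F [1.  0.5 2.4] op 0.0646 g 0.0
[[0.999, 0.054, 0.01], [0.054, -0.999, 0.01], [0.01, -0.009, -1.0]] [ 0.97  0.27 -0.38  0.   -0.91  0.65]
to [0.53, 0.0758, 0.13] shift mm [105.4 245.1  21.7] turn -0.007
```

View pics/top2.png

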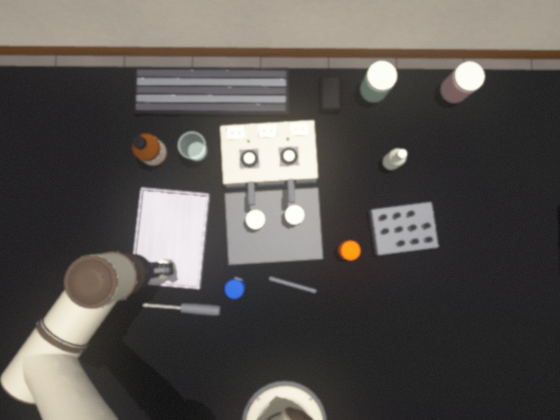

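>>> arm_command(
  steps=[
    [0.07,0.108,0.243,0.005,-0.007],
    [0.07,0.108,0.243,0.005,-0.007],
    [0.07,0.108,0.243,0.005,-0.007],
    [0.07,0.108,0.243,0.005,-0.007],
    [0.07,0.108,0.243,0.005,-0.007],
    [0.07,0.108,0.243,0.005,-0.007],
    [0.07,0.108,0.243,0.005,-0.007],
    [0.07,0.108,0.243,0.005,-0.007],
    [0.07,0.108,0.243,0.005,-0.007],
    [0.07,0.108,0.243,0.005,-0.007],
  ],
)

```text
clock: 5.53
position: [0.5284, 0.075, 0.14]
tcp_rot: [-3.14, -0.093, 0.0]
force: [0.6, -0.9, 0.8]
opening: 0.0701
grasp_force: 0.0
```

```bash
python3 -c "
from h import *
st();go([.530,.0758,.038],3.5)"
```

```text
t 5.53 p [0.5284 0.075  0.14  ] rv [-3.14  -0.093  0.   ] F [ 0.6 -0.9  0.8] op 0.0701 g 0.0
[[0.998, 0.059, -0.0], [0.059, -0.998, 0.0], [-0.0, -0.0, -1.0]] [ 0.44  0.32 -0.34 -0.   -0.91  1.19]
to [0.53, 0.0758, 0.038] shift mm [  1.6  -0.7 102. ] turn -0.002
```

>>> arm_command(
  steps=[
    [0.07,0,0,0.035,0],
    [0.07,0,0,0.07,0],
    [0.07,0,0,0.095,0],
    [0.07,0,0,0.102,0],
    [0.07,0,0,0.102,0],
    [0.03,0,0,0.102,0],
    [0.03,0,0,0.102,0],
    [0.03,0,0,0.102,0],
    [0.03,0,0,0.102,0],
    [0.03,0,0,0.102,0],
    [0.03,0,0,0.102,0],
  ],
  squeeze=30,
)

```text
clock: 6.45
position: [0.5303, 0.0757, 0.0401]
tcp_rot: [-3.138, -0.094, -0.007]
force: [-1.1, 2.6, 7.7]
opening: 0.0472
grasp_force: 31.5
```

>>> arm_command(
  steps=[
    [0.03,-0.01,0,-0.01,0],
    [0.03,-0.04,0,-0.025,0],
    [0.03,-0.04,0,-0.06,0],
    [0.03,-0.04,-0.03,-0.09,0],
    [0.03,-0.031,-0.234,-0.1,0],
    [0.03,-0.031,-0.234,-0.1,0],
    [0.03,-0.031,-0.234,-0.1,0],
    [0.03,-0.031,-0.234,-0.1,0],
    [0.03,-0.031,-0.234,-0.1,0],
    [0.03,-0.031,-0.234,-0.1,0],
    [0.03,-0.031,-0.234,-0.1,0],
    [0.03,-0.031,-0.234,-0.1,0],
  ],
)

```text
clock: 7.45
position: [0.4832, 0.3058, 0.1376]
tcp_rot: [3.139, 0.093, -0.003]
force: [-0.3, 0.1, -1.3]
opening: 0.047
grasp_force: 31.6
```

```bash
python3 -c "
from h import *
st();go([.485,.308,.044],3);g=snap('wrist','w2.png')"
```

```text
t 7.45 p [0.4832 0.3058 0.1376] rv [ 3.139e+00  9.300e-02 -3.000e-03] F [-0.3  0.1 -1.3] op 0.047 g 31.6
[[0.998, 0.059, -0.002], [0.059, -0.998, -0.001], [-0.002, 0.001, -1.0]] [ 0.85  0.38 -0.25 -0.   -0.94  0.78]
to [0.485, 0.308, 0.044] shift mm [ 2.1 -2.2 93.6] turn 0.007
```

View pics/w2.png

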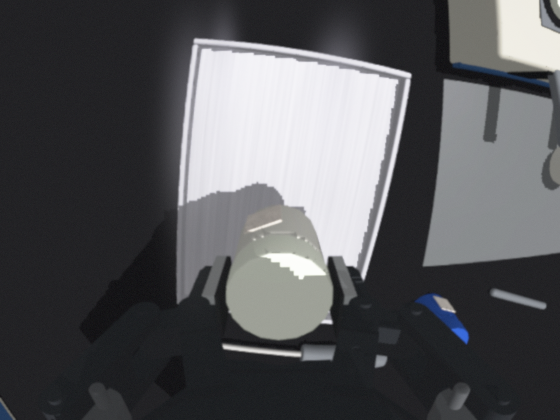

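The jar is held upright at (280,290) over the tray and the tray is clear ahead of it, so I'll lower it.

>>> arm_command(
  steps=[
    [0.03,0.003,0,0.04,0],
    [0.03,0.003,0,0.07,0],
    [0.03,0.003,0,0.088,0],
    [0.03,0.003,0,0.094,0],
    [0.03,0.003,0,0.096,0],
    [0.03,0.003,0,0.096,0],
    [0.065,0.003,0,0.096,0],
    [0.065,0.003,0,0.096,0],
    [0.065,0.003,0,0.096,0],
    [0.065,0.003,0,0.06,0],
    [0.065,0.003,0,0.02,0],
    [0.065,0.003,0,0.0,0],
  ],
)

```text
clock: 8.5
position: [0.4889, 0.3074, 0.1424]
tcp_rot: [-3.137, -0.094, -0.008]
force: [1.0, 1.2, 0.3]
opening: 0.0647
grasp_force: 0.0
```

```bash
python3 -c "
from h import *
g=env.grab_frame('top');jars(g,thr=195)
st();go([.5415,-.0228,.14],3.5)"
```

```text
jar [285, 205, 20, 19, 304] [294.5 214. ] [ 0.5432 -0.0227  0.067 ]
t 8.55 p [0.4904 0.3087 0.1458] rv [-3.133 -0.094 -0.016] F [0.6 0.9 2.2] op 0.0653 g 0.0
[[0.998, 0.06, 0.01], [0.06, -0.998, 0.008], [0.011, -0.007, -1.0]] [ 0.84  0.38 -0.24  0.   -0.94  0.79]
to [0.5415, -0.0228, 0.14] shift mm [ 31.  334.1   3.7] turn -0.001
```

>>> arm_command(
  steps=[
    [0.07,0.034,0.332,0,0],
    [0.07,0.034,0.332,0,0],
    [0.07,0.034,0.332,0,0],
    [0.07,0.034,0.332,0,0],
    [0.07,0.034,0.332,0,0],
    [0.07,0.034,0.332,0,0],
    [0.07,0.034,0.332,0,0],
    [0.07,0.034,0.332,0,0],
    [0.07,0.034,0.332,0,0],
    [0.07,0.034,0.332,0,0],
    [0.07,0.034,0.332,0,0],
    [0.07,0.034,0.332,0,0],
  ],
)

```text
clock: 9.55
position: [0.5404, -0.022, 0.138]
tcp_rot: [-3.14, -0.095, 0.0]
force: [-0.1, 1.2, -0.2]
opening: 0.0701
grasp_force: 0.0
```

```bash
python3 -c "
from h import *
st();go([.5415,-.0228,.038],3.5)
g=env.grab_frame('wrist')
m=(g['img'].min(2)>195).astype(np.uint8);n,l,s,c=cv2.connectedComponentsWithStats(m)
for i in range(1,n):
  if s[i,4]>300:print(s[i],c[i],atz(g,*c[i],.067,True))"
```

```text
t 9.55 p [ 0.5404 -0.022   0.138 ] rv [-3.14  -0.095  0.   ] F [-0.1  1.2 -0.2] op 0.0701 g 0.0
[[0.998, 0.06, -0.0], [0.06, -0.998, 0.0], [-0.0, -0.0, -1.0]] [ 0.26  0.33 -0.33 -0.   -0.91  1.37]
to [0.5415, -0.0228, 0.038] shift mm [  1.    0.8 100. ] turn -0.001
[   43     0   338   108 24857] [209.94094219  51.98165507] [0.65337706 0.02904216 0.067     ]
[ 94   0  36  29 849] [110.41931684  12.53945819] [0.68721867 0.1054456  0.067     ]
[250   0  40  11 337] [269.3768546    4.18397626] [ 0.68735971 -0.00779746  0.067     ]
[   0  127   68  193 6533] [ 27.32925149 203.24827797] [0.53906913 0.19861732 0.067     ]
[ 249  185   65   41 1837] [282.03375068 205.24823081] [ 0.55077994 -0.02443429  0.067     ]
```

>>> arm_command(
  steps=[
    [0.07,0,0.001,0.035,0],
    [0.07,0,0.001,0.07,0],
    [0.07,0,0.001,0.093,0],
    [0.07,0,0.001,0.1,0],
    [0.07,0,0.001,0.1,0],
    [0.03,0,0.001,0.1,0],
    [0.03,0,0.001,0.1,0],
    [0.03,0,0.001,0.1,0],
    [0.03,0,0.001,0.1,0],
    [0.03,0,0.001,0.1,0],
    [0.03,0,0.001,0.1,0],
  ],
  squeeze=30,
)

```text
clock: 10.52
position: [0.5422, -0.0232, 0.04]
tcp_rot: [-3.139, -0.094, -0.007]
force: [-1.0, 2.6, 6.8]
opening: 0.0469
grasp_force: 31.4
```

>>> arm_command(
  steps=[
    [0.03,-0.01,0,-0.01,0],
    [0.03,-0.045,0,-0.025,0],
    [0.03,-0.045,0,-0.065,0],
    [0.03,-0.045,-0.02,-0.1,0],
    [0.03,-0.035,-0.06,-0.12,0],
    [0.03,0.033,-0.319,-0.12,0],
    [0.03,0.033,-0.319,-0.12,0],
    [0.03,0.033,-0.319,-0.12,0],
    [0.03,0.033,-0.319,-0.12,0],
    [0.03,0.033,-0.319,-0.12,0],
    [0.03,0.033,-0.319,-0.12,0],
    [0.03,0.033,-0.319,-0.12,0],
  ],
)

```text
clock: 11.52
position: [0.5551, 0.3005, 0.1579]
tcp_rot: [-3.139, -0.097, -0.002]
force: [1.1, 0.2, -0.1]
opening: 0.047
grasp_force: 31.3
```

```bash
python3 -c "
from h import *
st();go([.555,.298,.042],3)"
```

```text
t 11.52 p [0.5551 0.3005 0.1579] rv [-3.139e+00 -9.700e-02 -2.000e-03] F [ 1.1  0.2 -0.1] op 0.047 g 31.3
[[0.998, 0.062, 0.001], [0.062, -0.998, 0.001], [0.001, -0.001, -1.0]] [ 0.75  0.45 -0.08  0.   -1.04  0.88]
to [0.555, 0.298, 0.042] shift mm [ -0.3   2.6 115.9] turn 0.009
```

>>> arm_command(
  steps=[
    [0.03,0,0.002,0.04,0],
    [0.03,0,0.002,0.08,0],
    [0.03,0,0.002,0.105,0],
    [0.03,0,0.002,0.114,0],
    [0.03,0,0.002,0.116,0],
    [0.03,0,0.002,0.116,0],
    [0.065,0,0.002,0.116,0],
    [0.065,0,0.002,0.116,0],
    [0.065,0,0.002,0.116,0],
    [0.065,0,0.002,0.08,0],
    [0.065,0,0.002,0.04,0],
    [0.065,0,0.002,0.0,0],
  ],
)

```text
clock: 12.52
position: [0.5544, 0.294, 0.1587]
tcp_rot: [3.138, 0.093, -0.003]
force: [0.5, 1.7, -0.2]
opening: 0.0649
grasp_force: 0.0
```

>>> arm_command(
  steps=[
    [0.0,-0.1,0.17,0,0],
    [0.0,-0.1,0.17,0,0],
    [0.0,-0.1,0.17,0,0],
    [0.0,-0.1,0.17,0,0],
    [0.0,-0.1,0.17,0,0],
    [0.0,-0.1,0.17,0,0],
    [0.0,-0.1,0.17,0,0],
  ],
)

```text
clock: 13.1
position: [0.4646, 0.1177, 0.1588]
tcp_rot: [-3.14, -0.09, -0.002]
force: [1.0, 0.3, 0.4]
opening: -0.0002
grasp_force: 0.0
```

```bash
python3 -c "
from h import *
st();g=snap('side','side2.png');
go([.684,.0925,.13],3.5);go([.688,-.007,.13],3.5)"
```

```text
t 13.1 p [0.4646 0.1177 0.1588] rv [-3.14e+00 -9.00e-02 -2.00e-03] F [1.  0.3 0.4] op -0.0002 g 0.0
[[0.998, 0.057, 0.001], [0.057, -0.998, 0.001], [0.001, -0.0, -1.0]] [ 0.59  0.21 -0.45  0.   -0.92  1.04]
to [0.684, 0.0925, 0.13] shift mm [216.6  39.   29.1] turn -0.003
to [0.688, -0.007, 0.13] shift mm [214.8 138.6  29.1] turn -0.003
```

View pics/side2.png

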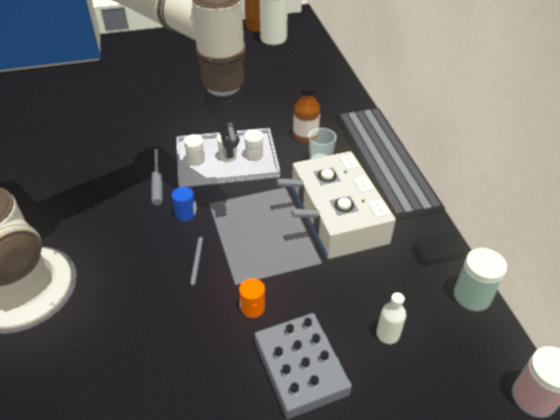

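The side view shows three jars upright in the tray at (195,150), (228,146) and (254,145). The mat is empty and both levers are up, so I'll go to the left button.

>>> arm_command(
  steps=[
    [0,0.215,0.0385,0.03,0],
    [0,0.215,0.0385,0.03,0],
    [0,0.215,0.0385,0.03,0],
    [0,0.215,0.0385,0.03,0],
    [0,0.215,0.0385,0.03,0],
    [0,0.215,0.0385,0.03,0],
    [0,0.215,0.0385,0.03,0],
    [0,0.215,0.0385,0.03,0],
    [0,0.215,0.0385,0.03,0],
  ],
)

```text
clock: 13.9
position: [0.6814, 0.094, 0.1278]
tcp_rot: [3.14, 0.094, -0.001]
force: [-0.0, 0.0, -0.3]
opening: 0.0001
grasp_force: 0.0
```

```bash
python3 -c "
from h import *
st();go([.6815,.0915,.0865],3.5);g=snap('wrist','w3.png')"
```

```text
t 13.9 p [0.6814 0.094  0.1278] rv [ 3.14e+00  9.40e-02 -1.00e-03] F [-0.   0.  -0.3] op 0.0001 g 0.0
[[0.998, 0.06, -0.001], [0.06, -0.998, -0.0], [-0.001, 0.0, -1.0]] [ 0.37  0.57  0.04 -0.   -1.05  1.26]
to [0.6815, 0.0915, 0.0865] shift mm [-0.   2.5 41.3] turn -0.001
```

View pics/w3.png

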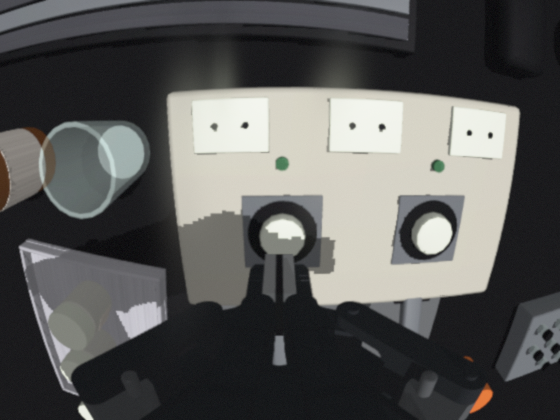

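The left button, at (283,234), sits just under the fingertips at (285,258), and both lamps are green. Pressing now.

>>> arm_command(
  steps=[
    [0,0,0.001,0.02,0],
    [0,0,0.001,0.033,0],
    [0,0,0.001,0.038,0],
    [0,0,0.001,0.041,0],
    [0,0,0.001,0.042,0],
    [0,0,0.001,0.042,0],
  ],
)

```text
clock: 14.45
position: [0.6817, 0.0926, 0.0876]
tcp_rot: [-3.14, -0.094, -0.001]
force: [-2.1, 0.2, 3.3]
opening: 0.0002
grasp_force: 1.7
```

>>> arm_command(
  steps=[
    [0,0,0,-0.02,0],
    [0,0,0,-0.06,0],
    [0,0,0,-0.06,0],
    [0,-0.2,0,-0.06,0],
    [0,-0.2,0,-0.06,0],
    [0,-0.2,0,-0.06,0],
    [0,-0.2,0,-0.06,0],
    [0,-0.2,0,-0.06,0],
    [0,-0.2,0,-0.06,0],
    [0,-0.2,0,-0.06,0],
  ],
)

```text
clock: 15.28
position: [0.4819, 0.0806, 0.1477]
tcp_rot: [-3.139, -0.095, -0.006]
force: [1.0, 0.7, 0.8]
opening: 0.0
grasp_force: 0.0
```

```bash
python3 -c "
from h import *
st();g=snap('wrist','w4.png');go([.536,.082,.15],3.5)"
```

```text
t 15.28 p [0.4819 0.0806 0.1477] rv [-3.139 -0.095 -0.006] F [1.  0.7 0.8] op 0.0 g 0.0
[[0.998, 0.061, 0.004], [0.061, -0.998, 0.001], [0.004, -0.001, -1.0]] [ 0.5   0.24 -0.44  0.   -0.89  1.13]
to [0.536, 0.082, 0.15] shift mm [52.6  2.2 -2. ] turn -0.001
```

View pics/w4.png

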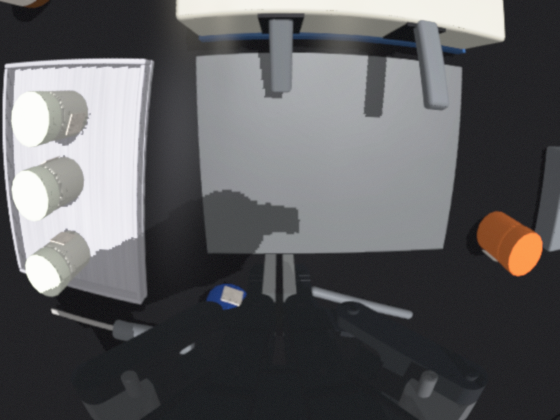

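The left lever is dropped, with its end at (280,90). The right lever is still up at (433,103), and the three jars stand upright in the tray. I'll locate the paddle now.

```bash
python3 -c "
from h import *
g=env.grab_frame('wrist');st()
for z in(.032,.037):
  for p in((280,90),(272,86),(290,86)):print(z,atz(g,*p,z,True).round(4))
print('R',atz(g,433,105,.092,True))
go([.577,.085,.15],3.5);go([.577,.085,.02],3.5)"
```

```text
t 15.38 p [0.484  0.0811 0.1474] rv [-3.139 -0.094 -0.006] F [0.7 0.2 0.1] op 0.0003 g 0.0
[[0.998, 0.06, 0.004], [0.06, -0.998, 0.001], [0.004, -0.001, -1.0]] [ 0.5   0.24 -0.44  0.   -0.89  1.13]
0.032 [0.574  0.0849 0.032 ]
0.032 [0.5768 0.0914 0.032 ]
0.032 [0.5777 0.0773 0.032 ]
0.037 [0.5738 0.0849 0.037 ]
0.037 [0.5766 0.0912 0.037 ]
0.037 [0.5774 0.0774 0.037 ]
R [ 0.57394755 -0.01490155  0.092     ]
to [0.577, 0.085, 0.15] shift mm [93.1  1.6 -2.2] turn -0.001
to [0.577, 0.085, 0.02] shift mm [ 92.6   1.8 127.8] turn -0.001
```

>>> arm_command(
  steps=[
    [0.045,0.098,0.002,0,0],
    [0.045,0.098,0.002,0,0],
    [0.045,0.098,0.002,0,0],
    [0.045,0.098,0.002,0,0],
    [0.045,0.098,0.002,0.035,0],
    [0.045,0.098,0.002,0.07,0],
    [0.045,0.098,0.002,0.1,0],
    [0.045,0.098,0.002,0.12,0],
    [0.045,0.098,0.002,0.127,0],
    [0.045,0.098,0.002,0.127,0],
  ],
)

```text
clock: 16.22
position: [0.5795, 0.0838, 0.0171]
tcp_rot: [3.139, 0.092, -0.006]
force: [-0.2, -0.0, 1.2]
opening: 0.0452
grasp_force: 0.0
```

>>> arm_command(
  steps=[
    [0.0,0,0,0,0],
    [0.0,0,0,0,0],
    [0.0,0,0,0,0],
    [0.0,0,0,0,0],
    [0.0,0,0,0,0],
  ],
  squeeze=30,
)

```text
clock: 16.63
position: [0.5817, 0.0853, 0.021]
tcp_rot: [-3.139, -0.095, -0.007]
force: [-0.3, 3.6, 4.8]
opening: 0.0156
grasp_force: 31.1
```

Paddle gripped (16 mm opening). Now I'll lift along the arc.

>>> arm_command(
  steps=[
    [0.0,-0.004,0,-0.007,0],
    [0.0,-0.0075,0,-0.014,0],
    [0.0,-0.0095,0,-0.022,0],
    [0.0,-0.0105,0,-0.03,0],
    [0.0,-0.0105,0,-0.038,0],
    [0.0,-0.01,0,-0.045,0],
    [0.0,-0.0085,0,-0.051,0],
    [0.0,-0.007,0,-0.056,0],
    [0.0,-0.0055,0,-0.06,0],
    [0.0,-0.004,0,-0.063,0],
    [0.0,-0.0035,0,-0.065,0],
    [0.0,-0.0035,0,-0.065,0],
  ],
)

```text
clock: 17.63
position: [0.5757, 0.0848, 0.0835]
tcp_rot: [-3.139, -0.092, 0.003]
force: [-0.2, 4.8, -5.8]
opening: 0.0156
grasp_force: 29.5
```

```bash
python3 -c "
from h import *
st();g=snap('side','side3.png');cv2.imwrite('pics/s3c.png',cv2.resize(cv2.cvtColor(g['img'][110:270,200:420],cv2.COLOR_RGB2BGR),None,fx=3,fy=3))"
```

```text
t 17.63 p [0.5757 0.0848 0.0835] rv [-3.139e+00 -9.200e-02  3.000e-03] F [-0.2  4.8 -5.8] op 0.0156 g 29.5
[[0.998, 0.059, -0.002], [0.059, -0.998, 0.001], [-0.002, -0.001, -1.0]] [ 0.42  0.46 -0.29 -0.   -0.83  1.21]
```

View pics/s3c.png

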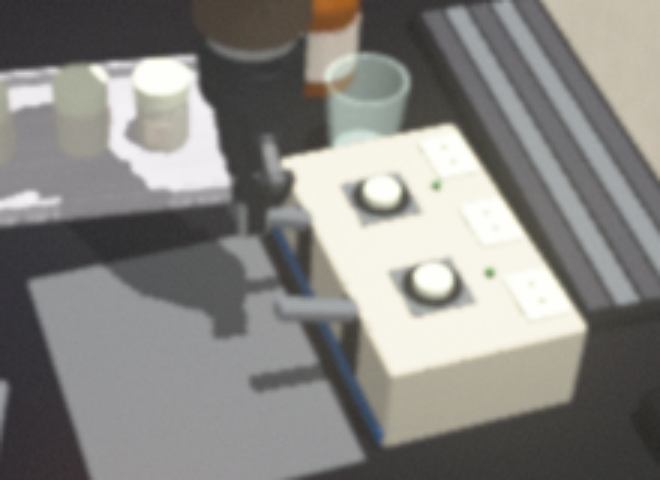

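The left lever looks up at (290,215), with a 6 N pull against its stop. I'll pull slightly more, release and back off upward.

>>> arm_command(
  steps=[
    [0.0,0,0,-0.003,0],
    [0.0,0,0,-0.004,0],
    [0.0,0,0,0.004,0],
    [0.0,0,0,0.004,0],
    [0.045,0,0,0.004,0],
    [0.045,0,0,0.004,0],
    [0.045,0,0,0.004,0],
    [0.045,-0.02,0,-0.03,0],
    [0.045,-0.06,0,-0.06,0],
    [0.045,-0.1,0,-0.06,0],
    [0.0,-0.1,0,-0.06,0],
    [0.0,-0.1,0,-0.06,0],
  ],
)

```text
clock: 18.68
position: [0.4748, 0.0773, 0.1451]
tcp_rot: [-3.14, -0.094, -0.001]
force: [-0.4, 0.1, 1.0]
opening: 0.0214
grasp_force: 0.0
```

```bash
python3 -c "
from h import *
st();g=snap('wrist','w5.png');go([.6875,-.0075,.128],3.5)"
```

```text
t 18.68 p [0.4748 0.0773 0.1451] rv [-3.14e+00 -9.40e-02 -1.00e-03] F [-0.4  0.1  1. ] op 0.0214 g 0.0
[[0.998, 0.06, 0.0], [0.06, -0.998, 0.0], [0.0, -0.0, -1.0]] [ 0.5   0.23 -0.46 -0.   -0.88  1.13]
to [0.6875, -0.0075, 0.128] shift mm [205.4  97.7  17.3] turn -0.001
```

View pics/w5.png

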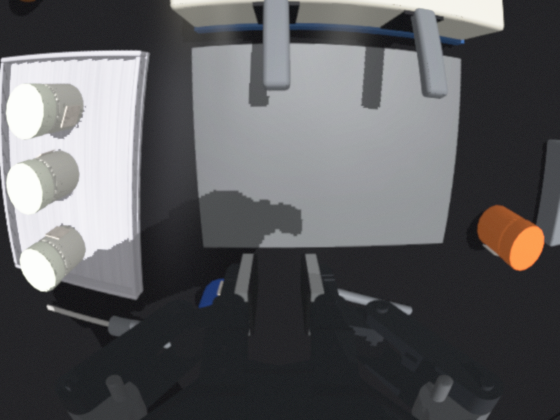

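Both levers are up: the ends are at (277,85) and (433,92), and the shadows are well separated from them. Moving to the right button.

>>> arm_command(
  steps=[
    [0,0.2055,0.097,0.0,0],
    [0,0.2055,0.097,0.0,0],
    [0,0.2055,0.097,0.0,0],
    [0,0.2055,0.097,0.0,0],
    [0,0.2055,0.097,0.0,0],
    [0,0.2055,0.097,0.0,0],
    [0,0.2055,0.097,0.017,0],
    [0,0.2055,0.097,0.017,0],
    [0,0.2055,0.097,0.017,0],
    [0,0.2055,0.097,0.017,0],
  ],
)

```text
clock: 19.57
position: [0.688, -0.0067, 0.127]
tcp_rot: [3.14, 0.093, -0.001]
force: [0.1, 0.9, -0.1]
opening: -0.0004
grasp_force: 0.0
```

```bash
python3 -c "
from h import *
st();go([.6875,-.0075,.086],3.5);g=env.grab_frame('top')
im=g['img'];m=(im.min(2)>195).astype(np.uint8);print('front mat bright px',m[190:270,225:325].sum())"
```

```text
t 19.57 p [ 0.688  -0.0067  0.127 ] rv [ 3.14e+00  9.30e-02 -1.00e-03] F [ 0.1  0.9 -0.1] op -0.0004 g 0.0
[[0.998, 0.059, -0.001], [0.059, -0.998, -0.001], [-0.001, 0.001, -1.0]] [ 0.22  0.57  0.04  0.   -1.05  1.41]
to [0.6875, -0.0075, 0.086] shift mm [-0.5  0.7 41. ] turn -0.002
front mat bright px 872
```

>>> arm_command(
  steps=[
    [0,0,0,0.02,0],
    [0,0,0,0.033,0],
    [0,0,0,0.038,0],
    [0,0,0,0.041,0],
    [0,0,0,0.042,0],
    [0,0,0,0.042,0],
  ],
)

```text
clock: 20.12
position: [0.6878, -0.0062, 0.0866]
tcp_rot: [3.14, 0.094, 0.001]
force: [-1.9, 0.7, 4.2]
opening: 0.0001
grasp_force: 1.9
```

>>> arm_command(
  steps=[
    [0,0,0,-0.02,0],
    [0,0,0,-0.06,0],
    [0,0,0,-0.06,0],
    [0,-0.2,0,-0.06,0],
    [0,-0.2,0,-0.06,0],
    [0,-0.2,0,-0.06,0],
    [0,-0.2,0,-0.06,0],
    [0,-0.2,0,-0.06,0],
    [0,-0.2,0,-0.06,0],
    [0,-0.2,0,-0.06,0],
  ],
)

```text
clock: 20.95
position: [0.4877, -0.0185, 0.1467]
tcp_rot: [-3.14, -0.094, -0.006]
force: [-0.0, 0.5, -0.8]
opening: 0.0001
grasp_force: 0.0
```

```bash
python3 -c "
from h import *
st();g=snap('wrist','w6.png');go([.588,-.0145,.147],3.5)"
```

```text
t 20.95 p [ 0.4877 -0.0185  0.1467] rv [-3.14  -0.094 -0.006] F [-0.   0.5 -0.8] op 0.0001 g 0.0
[[0.998, 0.06, 0.004], [0.06, -0.998, 0.001], [0.004, -0.0, -1.0]] [ 0.3   0.24 -0.44  0.   -0.89  1.33]
to [0.588, -0.0145, 0.147] shift mm [98.7  2.2  0.2] turn -0.001
```

View pics/w6.png

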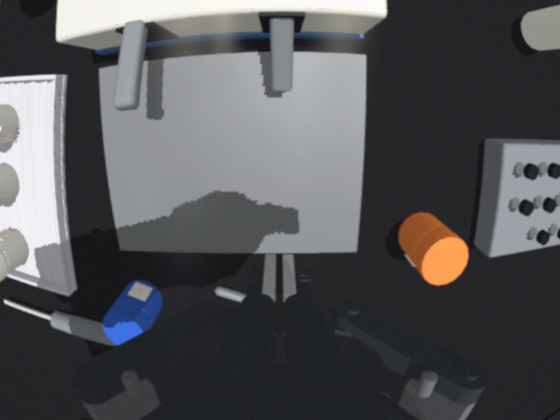

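The right lever is dropped with its end at (282,89), the same geometry relative to the tool as on the left. The left lever stays up at (128,100).

>>> arm_command(
  steps=[
    [0.045,0.098,0.003,0,0],
    [0.045,0.098,0.003,0,0],
    [0.045,0.098,0.003,0,0],
    [0.045,0.098,0.003,0,0],
    [0.045,0.098,0.003,0.035,0],
    [0.045,0.098,0.003,0.07,0],
    [0.045,0.098,0.003,0.1,0],
    [0.045,0.098,0.003,0.12,0],
    [0.045,0.098,0.003,0.126,0],
    [0.045,0.098,0.003,0.126,0],
  ],
)

```text
clock: 21.83
position: [0.5857, -0.0158, 0.0174]
tcp_rot: [3.139, 0.093, -0.005]
force: [-0.1, 0.4, 0.2]
opening: 0.045
grasp_force: 0.0
```

>>> arm_command(
  steps=[
    [0.0,0,0,0,0],
    [0.0,0,0,0,0],
    [0.0,0,0,0,0],
    [0.0,0,0,0,0],
    [0.0,0,0,0,0],
  ],
  squeeze=30,
)

```text
clock: 22.25
position: [0.5878, -0.0146, 0.0211]
tcp_rot: [-3.139, -0.095, -0.007]
force: [-0.3, 5.1, 4.6]
opening: 0.0157
grasp_force: 30.4
```

>>> arm_command(
  steps=[
    [0.0,-0.004,0,-0.007,0],
    [0.0,-0.0075,0,-0.014,0],
    [0.0,-0.0095,0,-0.022,0],
    [0.0,-0.0105,0,-0.03,0],
    [0.0,-0.0105,0,-0.038,0],
    [0.0,-0.01,0,-0.045,0],
    [0.0,-0.0085,0,-0.051,0],
    [0.0,-0.007,0,-0.056,0],
    [0.0,-0.0055,0,-0.06,0],
    [0.0,-0.004,0,-0.063,0],
    [0.0,-0.0035,0,-0.066,0],
    [0.0,-0.0035,0,-0.068,0],
  ],
)

```text
clock: 23.25
position: [0.5826, -0.015, 0.0864]
tcp_rot: [-3.139, -0.093, -0.0]
force: [3.6, 4.0, -8.3]
opening: 0.015
grasp_force: 29.4
```

>>> arm_command(
  steps=[
    [0.0,0,0,0,0],
    [0.0,0,0,0.002,0],
    [0.0,0,0,0.007,0],
    [0.0,0,0,0.007,0],
    [0.045,0,0,0.007,0],
    [0.045,0,0,0.007,0],
    [0.045,0,0,0.007,0],
    [0.045,-0.02,0,-0.03,0],
    [0.045,-0.06,0,-0.06,0],
    [0.045,-0.1,0,-0.06,0],
    [0.045,-0.1,0,-0.06,0],
    [0.045,-0.1,0,-0.06,0],
  ],
)

```text
clock: 24.25
position: [0.4806, -0.0224, 0.1482]
tcp_rot: [-3.14, -0.092, -0.001]
force: [0.5, 0.5, -0.1]
opening: 0.045
grasp_force: 0.0
```

```bash
python3 -c "
from h import *
st();g=snap('wrist','w7.png');g=snap('side','side4.png')"
```

```text
t 24.25 p [ 0.4806 -0.0224  0.1482] rv [-3.14e+00 -9.20e-02 -1.00e-03] F [ 0.5  0.5 -0.1] op 0.045 g 0.0
[[0.998, 0.059, 0.001], [0.059, -0.998, 0.0], [0.001, -0.0, -1.0]] [ 0.29  0.22 -0.46 -0.   -0.89  1.34]
```

View pics/w7.png

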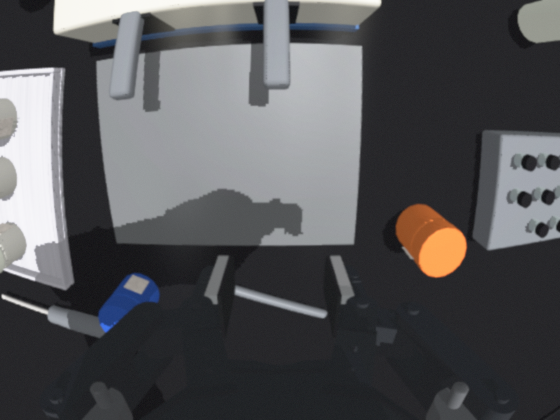

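View pics/side4.png

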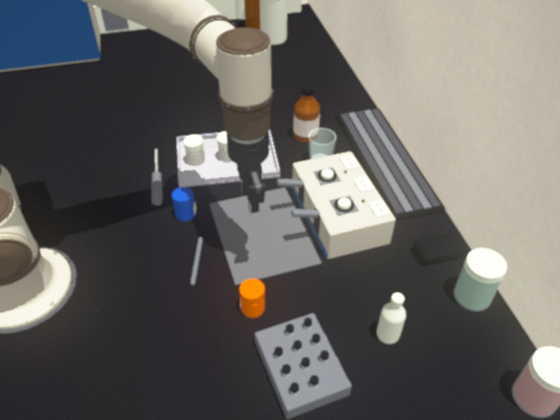

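Both levers are up, at (122,92) and (277,82) in the wrist view. The mat is empty, the three jars stand in the tray, and the bystanders are in place. Handing in.

```bash
python3 -c "
from cell import env
print(env.finish_job())"
```

```text
the job is handed in; nothing more can be done
None
```

I stood all three jars upright in the tray, then tripped and reset the left unit and after it the right, with both levers left up and the bystanders untouched; I handed the job in at about 24 s and no verdict came back.

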